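Key and seat the cover of the reel stand

TASK

On the reel stand, push the upright stub of the aluminium cover round with a fingertip until the notch in the cover's rim stands over the steel pin of the stand, then press the cover down by its centre boss until it is fully home on the drum. Do not lift the cover, leave the other things on the bench where they are, and finish with the hand clear.

Things in the scene. Friction and masses are not known exactly. Their poses are not given: they have to be found in the camera images.
- stand: reel stand fixed to the bench: grey square base plate 170 x 170 x 12 mm, black lower flange (radius 66 mm, top 18 mm above the bench), black drum (radius 40 mm, top 45 mm above the bench). Origin: centre of its underside on the bench, on the vertical axis about which the cover turns; z up; x points from the axis to the pin.
- pin_top (a point): top of the fixed upright steel pin of the stand: 14 mm across, round-ended, 66 mm out from the axis, top 52 mm above the bench, standing on a steel block 26 x 24 mm whose top is 30 mm above the bench. The pin's edge and the end of its block (reaching 82 mm out) show outside the cover's rim from above, and fills the notch once the cover is home.
- notch (a point): centre of the open notch (20 mm wide, 14 mm deep) in the rim of the cover, 66 mm out from the axis, at the upper face. The cover is an aluminium disc 140 mm across, 8 mm thick, its underside at first 53 mm above the bench, 1 mm over the pin. It turns freely over the pin but goes down only with the notch over the pin (some 5 mm off to either side is forgiven; the pin's round end centres it).
- lug (a point): centre of the top of the upright steel stub on the cover: 14 mm across, standing 16 mm above the cover's upper face, 46 mm out from the axis, diametrically opposite the notch; its top is 77 mm above the bench with the cover up. Pushed sideways it turns the cover either way.
- hub_top (a point): centre of the top of the round boss in the middle of the cover, on the axis: 30 mm across, 8 mm high over the cover's upper face, top 69 mm above the bench with the cover up and 61 mm when home. The place to press.
- cover_turn (a joint): angle of the cover about its vertical axis relative to the stand, rad, growing counter-clockwise seen from above; the notch is over the pin at 0 and equally at 6.283. End stops at -2 and 8.3, never needed if turned the shorter way. Light friction (about 1 N at the stub); it stays where it is left.
- cover_press (a joint): how far the cover has gone down on its sleeve, m: 0 at the start, 0.008 fully home on the drum, negative if pulled up (to -0.008). A tight sleeve: a push of about 4 N moves it down and it stays where it is left. Pressed with the notch off the pin it gives a few mm against the pin, stops, and cannot go home.
- tape_core: bystander: empty cardboard tape core standing on its end, 86 mm across, 50 mm high, origin at the centre of its underside; loose.
- carton: bystander: small closed cardboard carton 75 x 60 x 60 mm high, origin at the centre of its underside; loose.
- tub: bystander: closed white plastic tub 60 mm across, 75 mm high, origin at the centre of its underside; loose.
Mind the look-alikes: they are no part of the job. Of the things shaped like the stand, the grey one is meant.

How it is judged (in metres and radians):
At the end, for the whole second after the job is handed in: The cover is down by at least 6.5 of its 8 mm, its notch lies over the pin (centres within 5 mm seen from above), it is at rest, and the core, carton and tub are within 20 mm of where they stood (value of joint cover_press above 0.0065 m and horizontal distance between notch and pin_top below 0.005 m and velocity of joint cover_turn between -0.05 and 0.05 rad/s and distance of each of tape_core, carton, tub from where it was at the start of the episode below 0.02 m); the robot touches nothing.
It fails at once if the cover is lifted (pulled up by more than 3 mm) (value of joint cover_press below -0.003 m).
It fails at once if a bystander is moved more than 20 mm or lifted (distance of any of tape_core, carton, tub from where it was at the start of the episode above 0.02 m).
It also fails if it takes over 42 s, if anything falls off the work surface, if the arm or the gripper's body presses on something with over 40 N, if the wrist force passes 120 N, or if a joint passes its speed limit or range.

ROBOT

A 6-joint arm with a two-finger parallel gripper is mounted at the origin on the work surface. World frame = base frame: x ahead of the robot, y to its left, z up, the work surface at z = 0. Lengths are in mm, angles in rad, forces in N, time in s.
With the tool pointing down it reaches from about 350 to 775 mm from the base axis. Payload 7.3 kg.
Tool frame: the origin (TCP) lies midway between the tips of the shut fingers; the grasp point (between the pads) lies 19 mm behind it; z points along the fingers, y is the direction in which the jaws open and shut (so a half turn about z gives the same grasp; the last joint's range is limited). The gripper opens to 92 mm and grips with 3 to 60 N. Pads are 19 mm wide; open, the fingers measure 130 mm over their backs; the gripper's body (75 mm by 190 mm) begins 47 mm behind the grasp point.
Start: joints at [-1.273, 0.342, 1.524, -0, 1.275, -0.146], TCP at [225.446, -474.151, 226.741] pointing down, gripper open.
Joint ranges: [-2.53, 2.53], [-0.77, 2.02], [0.04, 2.7], [-1, 4.14], [0.28, 2.66], [-3.11, 3.11]. Speed limits (rad/s): [2.57, 2.57, 3.14, 3.14, 3.14, 3.14].

INTERFACE

Orientations are given as [roll, pitch, yaw] about the fixed x, y, z axes, in that order (R = Rz(yaw) Ry(pitch) Rx(roll)).
In Python, from plant import sensors, imaging, ticket gives the robot as it stands. The module is installed in compiled form; this text tells all that it offers.
- The arm moves only by the tool arm_command, never from a script. Its argument "increments" is one flat list of numbers, 5 for each row, row after row: the closure, from 0 (fully open) to 1 (shut), then the shift along the tool's x, y, z in mm, then the turn about the tool's z in degrees. In form: [hand, dx, dy, dz, spin, hand, dx, dy, dz, spin, ...]. A call has 1 to 20 rows; each row is the pose to reach, as a shift and turn from the pose commanded when the call began, along the tool's axes at that moment; what a row does not reach only later rows make up. A row lasts 1/8 s, in which the tool goes at most 62.5 mm and 10.7 degrees, less where a joint would pass 70% of its speed; a pose out of reach is approached as far as the arm can. A call with a gripper value outside its range is refused whole. The fingers move at their own pace and stop on an object; the grip force is fixed at half the most. Time passes only in rows, so rows that repeat a pose let the fingers close. It gives the time, the measured TCP pose, the force and the opening at its end, in the units of the state.
- sensors.get_obs(): the state, without advancing time (a new reading comes with each control period).
- imaging.capture(name): name is "scene" or "top" or "wrist"; returns the picture (384x512x3 uint8, blue, green, red); there is no depth.
- imaging.calibration(name): a dict with "fx", "fy", "cx", "cy" (pixels), "world_to_cam" (4x4, takes a point from world to camera coordinates); the wrist camera has in their place "hand_eye" (4x4, takes a point from camera to tool coordinates, whose origin is the TCP and whose axes are the flange's). Camera axes: x right, y down, z forward; pixel columns grow to the right and rows downward; lengths in mm; the calibration is good to about 2 mm. A picture is of the moment at which its call begins: read the wrist's pose just before it. calibration takes no time and is no camera call.
- ticket.close_job(): hands the job in, once; it reports no verdict.
The state is a dict: "time": time; "joint_positions": joint angles; "dq": joint speeds; "tau": joint torques, N m; "tool_pos": TCP position; "tcp_rot": TCP orientation; "contact_force": force on the tool from outside, world axes, zero at the start; "moment": the same for the moment, N m; "grip_width": finger opening in mm.
Only numpy, scipy, OpenCV 4.12 (cv2) and the standard library are available. Lean on these libraries where they do the work, as an engineer would, in place of code of your own. Each camera call takes 0.05 s, during which the arm holds its last target. There are 200 camera calls.

## Working session

There is one attempt and no reset: what is moved stays moved. The work goes in short steps, Python scripts to look and compute and a tool call to move; the robot and the scene stay as the last step left them, time stands still between calls to the robot, and variables do not carry over. Pictures are saved under pics/ and viewed, about 8 in all and at most 12, crops included, and the job is handed in when it is done.

Besides the shell and the picture viewer there is one more tool, called after "Emit:" by a JSON object that holds its "op" and its "data", one argument or row to a line. arm_command: Moves the arm, as the interface text tells. Its arguments: {"type":"object","properties":{"increments":{"type":"array","items":{"type":"number"}}},"required":["increments"]}

```bash
mkdir -p pics; cat > h.py <<'E'
import numpy as np, cv2
from plant import sensors, imaging, ticket
from scipy.spatial.transform import Rotation as R
def cam(name,obs=None):
    c=imaging.calibration(name)
    K=np.array([[c['fx'],0,c['cx']],[0,c['fy'],c['cy']],[0,0,1.]])
    if 'world_to_cam' in c: return K,np.array(c['world_to_cam'])
    T=np.eye(4);T[:3,:3]=R.from_euler('xyz',obs['tcp_rot']).as_matrix();T[:3,3]=obs['tool_pos']
    return K,np.linalg.inv(T@np.array(c['hand_eye']))
def ray(K,W,uv):
    d=W[:3,:3].T@np.linalg.solve(K,[uv[0],uv[1],1.]); return -W[:3,:3].T@W[:3,3],d/np.linalg.norm(d)
def onz(K,W,uv,z):
    o,d=ray(K,W,uv); return o+d*(z-o[2])/d[2]
def proj(K,W,p):
    q=K@(W[:3,:3]@np.asarray(p,float)+W[:3,3]); return q[:2]/q[2]
E
python3 - <<'E'
from h import *
o=sensors.get_obs();print(o)
a=imaging.capture('top');b=imaging.capture('scene')
cv2.imwrite('pics/top.png',a);cv2.imwrite('pics/scene.png',b)
for n in('top','scene'):
    K,W=cam(n);print(n,K[0,0],ray(K,W,(256,192)))
E
```

```text
{'time': 0.0, 'joint_positions': array([-1.27297417e+00,  3.42752394e-01,  1.52501454e+00, -1.14332863e-05,
        1.27535965e+00, -1.46000985e-01]), 'dq': array([-1.24443921e-03,  1.34870724e-03,  6.32040679e-04, -5.21314421e-04,
       -1.86176401e-04,  2.49699803e-05]), 'tau': array([-8.55246071e-04, -4.31249285e+01, -2.44217134e+01,  7.16789486e-02,
        5.60505164e-02, -1.33373201e-04]), 'tool_pos': array([ 225.33199205, -473.74716976,  226.03041247]), 'tcp_rot': array([-3.14007345e+00, -2.12344094e-04,  4.43826319e-01]), 'contact_force': array([-0.58132252,  0.1860903 , -0.05216996]), 'moment': array([-0.01832603, -0.00856812, -0.00875321]), 'grip_width': 91.77163769169235}
top 443.2571396358006 (array([ 390.38919433,  112.53087083, 1256.11341043]), array([ 0.13932945, -0.00994854, -0.99019611]))
scene 445.4122341709699 (array([1282.34558748,  245.89576634, 1051.38403061]), array([-0.60631951, -0.10202074, -0.78864975]))
```

View pics/top.png

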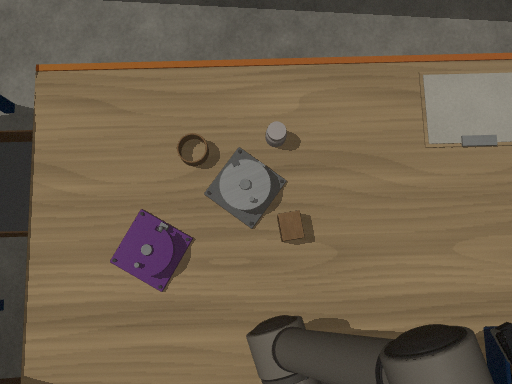

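View pics/scene.png

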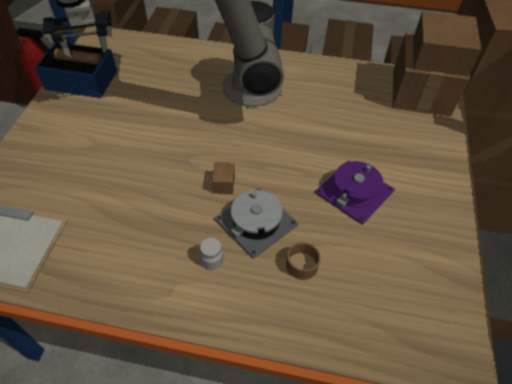

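The top view shows the grey stand at about (246,185) with the tub at (276,133), the core at (193,150), the carton at (291,226) and the purple look-alike at (150,250). The scene view shows the stand at (257,213). I'll crop in on it.

```bash
python3 - <<'E'
from h import *
a=cv2.imread('pics/top.png')[140:235,195:295];b=cv2.imread('pics/scene.png')[180:260,210:305]
a=cv2.resize(a,(400,380),interpolation=cv2.INTER_CUBIC);b=cv2.resize(b,(400,337),interpolation=cv2.INTER_CUBIC)
b=cv2.copyMakeBorder(b,0,43,0,0,cv2.BORDER_CONSTANT)
cv2.imwrite('pics/crop.png',np.hstack([a,b]))
K,W=cam('top');print(onz(K,W,(246,184.5),69), onz(K,W,(253,200),77),onz(K,W,(236,163),61))
for n,p,z in(('tub',(276,128),75),('core',(194,148),50),('carton',(290,224),60)):print(n,onz(K,W,p,z))
E
```

```text
[578.65500678 127.15945603  69.        ] [534.87206719 109.29788867  77.        ] [640.46885131 153.34399918  61.        ]
tub [732.81380824  40.93492104  75.        ]
core [688.46933129 269.99148404  50.        ]
carton [469.24531088  11.21992699  60.        ]
```

View pics/crop.png

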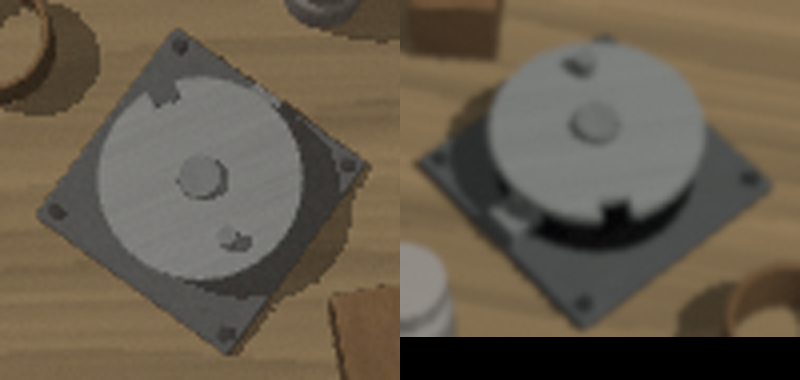

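The crop shows the hub at (202,177), the lug at (236,238), the notch at (163,92) and the pin block showing at about (268,95). So the notch azimuth is about +24° and the pin's about −38°, which means roughly 62° clockwise. Next I'll measure this properly and plan a wrist look.

```bash
python3 - <<'E'
from h import *
K,W=cam('top'); K2,W2=cam('scene')
t=lambda u,v:(195+(u+.5)/4-.5,140+(v+.5)/4-.5)
s=lambda u,v:(210+(u-400+.5)*95/400-.5,180+(v+.5)*80/337-.5)
def two(p,q):
    o,d=ray(K,W,p);o2,d2=ray(K2,W2,q)
    k=np.linalg.lstsq(np.c_[d,-d2],o2-o,rcond=None)[0];A=o+k[0]*d;B=o2+k[1]*d2
    return (A+B)/2,np.linalg.norm(A-B)
for n,p,q in(('hub',t(202,175),s(597,119)),('lug',t(232,233),s(588,57)),('notch',t(165,94),s(615,207)),('block',t(272,97),s(513,219))):print(n,two(p,q))
c=[onz(K,W,t(*p),12)[:2] for p in((180,30),(370,163),(228,355),(40,212))];print(np.mean(c,0),c)
for i in range(4):
    e=c[(i+1)%4]-c[i];print('edge',np.linalg.norm(e),'normal az',np.degrees(np.arctan2(e[0],-e[1])))
H=np.array(imaging.calibration('wrist')['hand_eye']);print(H.round(2))
o=sensors.get_obs();Rm=R.from_euler('xyz',o['tcp_rot']).as_matrix()
for g in ((578,127,240),): print(Rm.T@(np.array(g)-o['tool_pos']), Rm.T@(np.array(g)-(Rm@H[:3,3])*[1,1,0]-o['tool_pos']))
E
```

```text
hub (array([581.51114765, 130.06426002,  70.2348046 ]), np.float64(1.2584909546348535))
lug (array([539.95551348, 113.16883358,  78.78023611]), np.float64(6.0862542887443825))
notch (array([639.96114442, 153.84096945,  61.67548508]), np.float64(0.3428482111984739))
block (array([642.0450159 ,  83.73509791,  28.68238839]), np.float64(8.85588681946726))
[580.98449457 128.73336691] [array([697.03270194, 143.65113439]), array([596.55072394,  10.61254579]), array([462.93822917, 115.02977879]), array([567.41632323, 245.64000868])]
edge 166.72100635000217 normal az -37.063183923034224
edge 169.57375181725916 normal az -128.00737824748816
edge 167.25640284303122 normal az 141.34289074618349
edge 164.9307009264739 normal az 51.802500144917744
[[  -0.     -0.95   -0.31   83.35]
 [   1.     -0.     -0.      0.53]
 [   0.     -0.31    0.95 -158.4 ]
 [   0.      0.      0.      1.  ]]
[ 576.47518706 -391.18985058  -13.258496  ] [ 493.1492896  -391.93116958  -13.27173485]
```

Emit:
{"op": "arm_command", "data": {
  "increments": [1, 600, -391, -13, 0, 1, 600, -391, -13, 0, 1, 600, -391, -13, 0, 1, 600, -391, -13, 0, 1, 600, -391, -13, 0, 1, 600, -391, -13, 0, 1, 600, -391, -13, 0, 1, 600, -391, -13, 0, 1, 600, -391, -13, 0, 1, 600, -391, -13, 0, 1, 600, -391, -13, 0, 1, 600, -391, -13, 0, 1, 600, -391, -13, 0, 1, 600, -391, -13, 0, 1, 600, -391, -13, 0, 1, 600, -391, -13, 0]
}}

```text
time: 2.1
tool_pos: [599.3, 135.7, 240.1]
tcp_rot: [3.141, -0.0, 0.442]
contact_force: [0.5, -0.6, 0.7]
grip_width: 0.3
```

```bash
python3 - <<'E'
from h import *
o=sensors.get_obs();a=imaging.capture('wrist');cv2.imwrite('pics/w1.png',a);np.savez('w1.npz',p=o['tool_pos'],r=o['tcp_rot'])
print(o['time'],o['tool_pos'],o['tcp_rot'],o['grip_width'],o['contact_force'])
K,W=cam('wrist',o)
for p in((580.5,129,69),(538,111,77),(641,153,61)):print(proj(K,W,p))
E
```

```text
2.1 [599.28300534 135.6535116  240.05588034] [ 3.14134061e+00 -2.63022091e-04  4.42481880e-01] 0.33724888773099204 [ 0.47988267 -0.59712338  0.68754448]
[250.92682076 183.53525752]
[249.25773327 224.86510284]
[254.79585545 122.97718491]
```

View pics/w1.png

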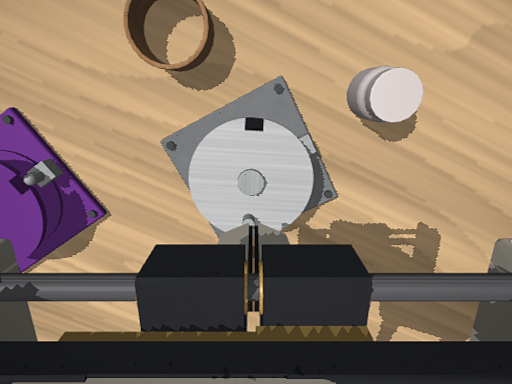

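The wrist view agrees with the two-view fix: hub (251,182) against a predicted (250.9,183.5), notch (254,124) and lug (249,219). Next I lower beside the stub and sweep clockwise, with an offset chosen so that it undershoots.

Emit:
{"op": "arm_command", "data": {
  "increments": [1, -65, 30, 20, 0, 1, -65, 30, 20, 0, 1, -65, 30, 80, 0, 1, -65, 30, 130, 0, 1, -65, 30, 160, 0, 1, -65, 30, 174, 0, 1, -65, 30, 174, 0, 1, -65, 24, 174, 0, 1, -69, 16, 174, 10, 1, -71.5, 7, 174, 20, 1, -72, -2, 174, 30, 1, -71.5, -11.5, 174, 40, 1, -69, -20, 174, 50, 1, -65, -28.5, 174, 60, 1, -65, -28.5, 174, 60]
}}

```text
time: 4.03
tool_pos: [529.2, 135.2, 67.1]
tcp_rot: [-3.14, -0.002, -0.601]
contact_force: [-0.5, -0.4, -0.5]
grip_width: 0.6
```

```bash
python3 - <<'E'
from h import *
o=sensors.get_obs()
print(o['time'],o['tool_pos'],o['tcp_rot'],o['contact_force'])
a=imaging.capture('wrist');b=imaging.capture('top')[140:235,195:295]
a=cv2.resize(a,(500,375));b=cv2.resize(b,(300,285),interpolation=cv2.INTER_CUBIC);b=cv2.copyMakeBorder(b,0,90,0,0,cv2.BORDER_CONSTANT)
cv2.imwrite('pics/w2.png',np.hstack([a,b]))
E
```

```text
4.025 [529.17690983 135.24767764  67.13988242] [-3.13974829e+00 -2.09204233e-03 -6.00722583e-01] [-0.45553712 -0.41480663 -0.45317745]
```

View pics/w2.png

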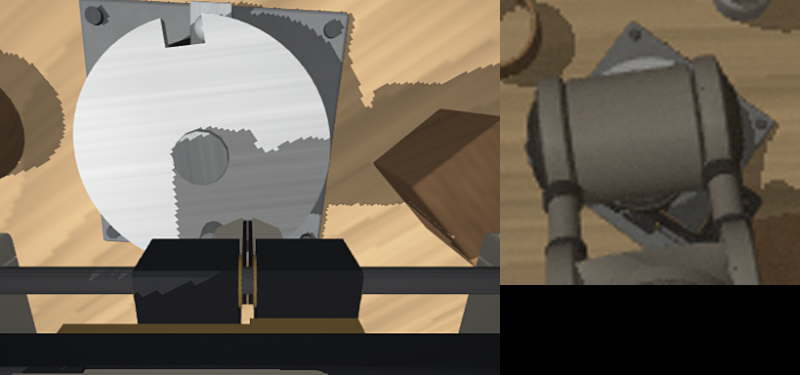

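The wrist view (shown at 500/512 scale) has the hub at (200,157), the notch at (184,34), the pin and block at about (212,15), and the stub at (211,230). The cover has turned most of the way. Now I'll work out what remains.

```bash
python3 - <<'E'
from h import *
o=sensors.get_obs();K,W=cam('wrist',o);k=1.024
hub=onz(K,W,(201*k,157*k),69);print('hub',hub)
print('notch px pred at -38:',proj(K,W,[hub[0]+66*np.cos(np.radians(-38)),hub[1]+66*np.sin(np.radians(-38)),61])/k)
for n,p,z in(('notchL',(163,22),61),('notchR',(191,17),61),('notch innerL',(167,46),61),('lug',(211,228),77),('blockoutL',(191,3),30),('blockoutR',(232,3),30)):
    q=onz(K,W,(p[0]*k,p[1]*k),z);d=(q-hub)[:2];print(n,q,np.hypot(*d),np.degrees(np.arctan2(d[1],d[0])))
Rm=R.from_euler('xyz',o['tcp_rot']).as_matrix();print('hub in tool',Rm.T@(hub-o['tool_pos']))
E
```

```text
hub [581.22911268 127.92925201  69.        ]
notch px pred at -38: [205.8242281   19.70820638]
notchL [644.12185555 104.96512744  61.        ] 66.95407473267736 -20.05873292924654
notchR [638.20091901  92.47929981  61.        ] 67.10056503324202 -31.891392287908054
notch innerL [634.71090439 110.08990553  61.        ] 56.3785803988758 -18.44659784445119
lug [547.97994292 144.83360719  77.        ] 37.29965836530561 153.05056275826098
blockoutL [651.46755894  89.17268464  30.        ] 80.2216357845476 -28.889284021075344
blockoutR [638.39641759  70.07011057  30.        ] 81.33745139500344 -45.34460627669269
hub in tool [ 46.93148055 -24.00077543  -2.30314778]
```

```bash
python3 - <<'E'
import cv2
a=cv2.imread('pics/w2.png')[0:80,130:270];cv2.imwrite('pics/w2c.png',cv2.resize(a,None,fx=5,fy=5,interpolation=cv2.INTER_CUBIC))
E
```

```text
(no output)
```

View pics/w2c.png

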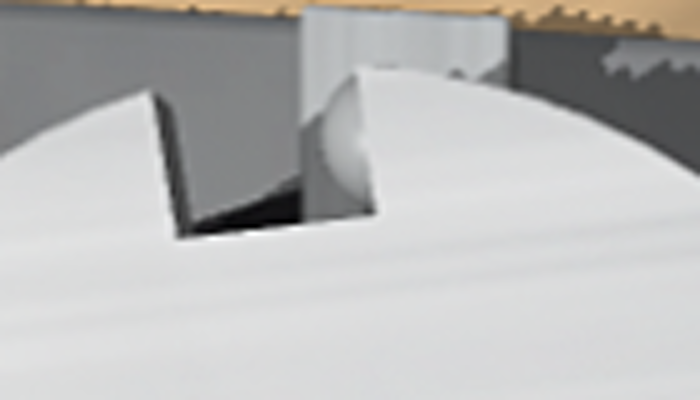

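The notch centre is at azimuth ≈ −27.7° and the pin/block at about −37.5°, so about 10° clockwise remains. I'll turn another 10°.

Emit:
{"op": "arm_command", "data": {
  "increments": [1, -2, -4.5, 0, 5, 1, -3.5, -8.5, 0, 10, 1, -3.5, -8.5, 0, 10]
}}

```text
time: 4.5
tool_pos: [530.6, 143.3, 66.1]
tcp_rot: [-3.141, -0.0, -0.775]
contact_force: [-0.0, -0.1, 1.3]
grip_width: 0.7
```

```bash
python3 - <<'E'
from h import *
o=sensors.get_obs()
print(o['time'],o['tool_pos'],o['tcp_rot'],o['contact_force'])
np.savez('w3.npz',p=o['tool_pos'],r=o['tcp_rot'])
a=imaging.capture('wrist');cv2.imwrite('pics/w3f.png',a)
cv2.imwrite('pics/w3.png',cv2.resize(a[0:100,120:280],None,fx=5,fy=5,interpolation=cv2.INTER_CUBIC))
E
```

```text
4.5 [530.62234268 143.29684876  66.0674227 ] [-3.14119836e+00 -4.30872741e-04 -7.74976212e-01] [-0.01952514 -0.10006796  1.30913426]
```

View pics/w3.png

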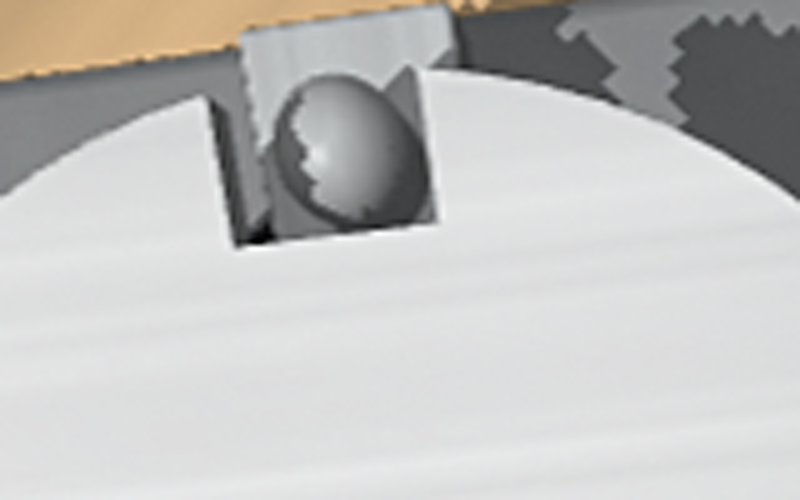

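The pin is now almost centred in the notch: pin centre at crop (352,148), notch centre at about (325,157). I'll compute the offset with parallax taken into account.

```bash
python3 - <<'E'
from h import *
o=sensors.get_obs();K,W=cam('wrist',o)
f=lambda u,v:(120+(u+.5)/5-.5,(v+.5)/5-.5)
a=cv2.cvtColor(cv2.imread('pics/w3f.png'),cv2.COLOR_BGR2GRAY)
hub=np.array([581.2,128.2])
def az(p,z):
    q=onz(K,W,p,z)[:2]-hub;return np.hypot(*q).round(1),np.degrees(np.arctan2(q[1],q[0])).round(2)
for n,p in(('oL',(206,96)),('oR',(415,68)),('iL',(236,247)),('iR',(438,222))):print(n,az(f(*p),61))
print('pin',az(f(352,148),45),az(f(352,148),52)); print('block',az(f(240,33),30),az(f(452,8),30))
Rm=R.from_euler('xyz',o['tcp_rot']).as_matrix();print('hub in tool',Rm.T@(np.r_[hub,69]-o['tool_pos']))
E
```

```text
oL (np.float64(69.1), np.float64(-28.9))
oR (np.float64(69.0), np.float64(-45.4))
iL (np.float64(56.2), np.float64(-27.03))
iR (np.float64(55.9), np.float64(-47.23))
pin (np.float64(65.2), np.float64(-37.34)) (np.float64(63.9), np.float64(-38.36))
block (np.float64(81.6), np.float64(-28.47)) (np.float64(80.9), np.float64(-45.15))
hub in tool [ 46.63987876 -24.67298818  -2.99699648]
```

The notch centre is at −37.2° and the pin at about −37.3 to −38.4°, so they are aligned within about 1 mm. I'll back off, rise, go over the boss and press.

Emit:
{"op": "arm_command", "data": {
  "increments": [1, 0, 10, 0, 0, 1, 0, 12, -30, 0, 1, 0, 12, -30, 0, 1, 46.5, -24.5, -30, 0, 1, 46.5, -24.5, -30, 0, 1, 46.5, -24.5, -12, 0, 1, 46.5, -24.5, -5, 0, 1, 46.5, -24.5, -3, 0, 1, 46.5, -24.5, -1, 0, 1, 46.5, -24.5, 1, 0, 1, 46.5, -24.5, 3, 0, 1, 46.5, -24.5, 5, 0, 1, 46.5, -24.5, 5, 0]
}}

```text
time: 6.18
tool_pos: [580.8, 128.3, 61.1]
tcp_rot: [-3.141, -0.0, -0.778]
contact_force: [-3.9, -0.9, 7.2]
grip_width: 0.5
```

Tip at z 61.1 with 7 N, which fits fully home. I'll press a little further to check it's solid, then lift clear and look.

Emit:
{"op": "arm_command", "data": {
  "increments": [1, 0, 0, 1, 0, 1, 0, 0, 1.5, 0, 1, 0, 0, 1.5, 0]
}}

```text
time: 6.55
tool_pos: [580.9, 128.3, 61.0]
tcp_rot: [-3.141, -0.001, -0.778]
contact_force: [-8.0, -0.7, 16.7]
grip_width: 0.4
```

Emit:
{"op": "arm_command", "data": {
  "increments": [1, 0, 0, -20, 0, 1, 0, 0, -80, 0, 1, 0, 0, -140, 0, 1, 0, 0, -170, 0, 1, 0, 0, -170, 0, 1, 0, 0, -170, 0]
}}

```text
time: 7.3
tool_pos: [580.4, 128.2, 227.8]
tcp_rot: [3.14, 0.001, -0.778]
contact_force: [0.0, 0.0, -1.0]
grip_width: 0.5
```

```bash
python3 - <<'E'
from h import *
o=sensors.get_obs()
print(o['time'],o['tool_pos'],o['tcp_rot'],o['contact_force'])
a=imaging.capture('wrist');cv2.imwrite('pics/w4.png',a)
K,W=cam('wrist',o)
for z in(53,61):print(z,proj(K,W,(581+66*np.cos(np.radians(-37.6)),128.5+66*np.sin(np.radians(-37.6)),z)),proj(K,W,(581,128.5,z+8)))
E
```

```text
7.3 [580.41131625 128.19746161 227.76177486] [ 3.14030654e+00  1.00114290e-03 -7.77940159e-01] [ 0.03344561  0.01433942 -1.02623178]
53 [244.52824112 103.13314198] [252.36427072 166.79563895]
61 [244.326772   103.58400841] [252.3526688  168.70914945]
```

View pics/w4.png

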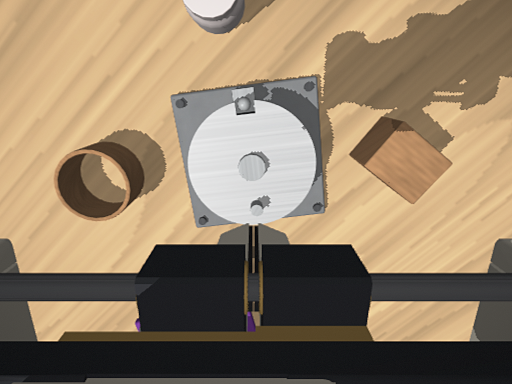

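The pin stands in the notch at (244,104), against a predicted (244.5,103), with the hub at (252,166). The tip stopped solidly at z 61.0, the boss's home height, while the force rose from 7 to 17 N. The bystanders are untouched and the hand is clear, so I'm handing in.

```bash
python3 -c "
from plant import ticket
print(ticket.close_job())"
```

```text
the job is handed in; nothing more can be done
None
```

I pushed the stub about 60° clockwise with the shut fingertips, in two sweeps, until the notch was over the pin. Then I pressed the boss down, lifted the hand about 165 mm clear and handed the job in at about 7.4 s; it reported no verdict.

- **Alignment:** before pressing, the notch centre measured −37.2° and the pin −37.3° to −38.4°, about 1 mm apart. In the last picture the pin sits in the notch.
- **Pressed home:** the fingertip stopped firmly at z = 61.0 mm, the boss's home height. The push rose from 7 to 17 N there with no further travel.
- **Bystanders:** the core, carton and tub look undisturbed in the last picture. I did not re-measure their positions.
- **Measurements that disagreed:** the first two-view rays for the stub and the pin block missed each other by 6–9 mm because I picked those points from coarse images. I took the angles from the base edges and the closer wrist views instead, and found no other disagreement.

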